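# Fit the sanding drum on the bench sander's keyed spindle

## Task

Fit the small terracotta-coloured sanding drum onto the upright spindle of the green bench sander: lower it over the spindle, slots down, and turn it gently, without forcing it, until its slots line up with the brass drive bar and it drops fully home, flat on the flange. Then let go of it, and leave the other things on the bench where they are.

Things in the scene. Friction and masses are not known exactly. Their poses are not given: they have to be found in the camera images.
- drum: The drum to fit: a terracotta-coloured cylinder, 50 mm in diameter, 70 mm high (175 to 350 g), standing upright on the bench. Origin: centre of its underside; z up. A 23 mm bore runs right through. The lowest 18 mm is an aluminium hub with two crossing slots in its underside, 10.4 mm wide, 18 mm deep, along the drum's own x and y axes, so it fits at every quarter turn.
- drum_top (a point): Middle of the drum's top face, 70 mm above its origin. Four red marks on this face lie over the slots. The upper 52 mm of the drum is a plain sleeve, to be gripped from above across its 50 mm diameter.
- seat (a point): Middle of the top face of the sander's steel flange (64 mm in diameter, on the deck), on the spindle's axis, 106 mm above the bench: when the drum is home its origin is here and its underside lies on the flange. z up, x and y along the deck's edges; the axes say nothing of the spindle's angle.
- bar_top (a point): Point on the spindle's axis level with the top of the brass drive bar, 10 mm above seat. The bar crosses the spindle: 40 mm long in all, 8 mm wide, 7 mm high. Until lined up, the drum rests on it, 10 mm short of home. Its angle about z differs every time and is not measured: see it from above, or turn the drum with a light push (3 to 8 N) until it drops. Slots pass it within 3 degrees of line.
- nose (a point): Tip of the upright steel spindle, on its axis, 66 mm above seat. The spindle is 20 mm in diameter, its nose tapers to 10 mm over the last 12 mm. A drag brake keeps it from turning below 0.4 N m; above that it slips round. More than 40 N between drum and sander or spindle harms the hub.
- old_drum: A bystander: a worn blue sanding drum, 68 mm in diameter, 70 mm high, black below, without slots. Leave it. Origin: centre of its underside.
- tape: A bystander: a yellow roll of tape lying flat, 84 mm outside diameter, 36 mm high. Origin: centre of its underside.
- glue: A bystander: a white glue bottle, 54 mm in diameter, 130 mm high. Origin: centre of its underside.
- carved_hand: A bystander: a carved blue hand on a dark wooden base 90 x 80 mm, about 215 mm high. Origin: centre of its underside.
- mallet: A bystander: a hammer lying on the bench, about 300 mm long.
- rasp: A bystander: a wood rasp with a wooden handle lying on the bench, 260 mm long, origin near its middle.
- offcut: A bystander: a wooden offcut 110 x 60 x 30 mm. Origin: centre of its underside.
- sander: The green bench sander itself, 260 x 210 mm and 100 mm high to its deck, with the spindle (joined to it) standing in the middle. Origin: centre of its underside, on the spindle's axis, 106 mm below the point seat; x and y along its edges.
There are look-alikes about, which are no part of the job. Several things have the shape of the drum; the one meant has the colours described above.

How it is judged (in metres and radians):
At the end, for the whole second after the job is handed in: The terracotta drum is on the spindle, slots over the drive bar, its underside within 3 mm of the flange (not resting on the bar), within 4 mm of the spindle's axis, upright within 3 degrees, at rest and let go (z of drum in the frame of seat between -0.004 and 0.003 m and horizontal distance between drum and seat below 0.004 m and angle between drum's own z axis and vertical below 0.05 rad and linear speed of drum below 0.02 m/s and not (contact force between drum and the fingers above 0.05 N)); the robot touches nothing.
It fails at once if the drum is forced: pushed against the sander or its spindle with more than 40 N (contact force between drum and sander above 40 N).
It fails at once if another thing on the bench is moved by more than 20 mm (distance of any of old_drum, tape, glue, carved_hand, mallet, rasp, offcut from where it was at the start of the episode above 0.02 m).
It also fails if it takes over 64 s, if anything falls off the work surface, if the arm or the gripper's body presses on something with over 40 N, if the wrist force passes 120 N, or if a joint passes its speed limit or range.

## Robot

A 6-joint arm with a two-finger parallel gripper is mounted at the origin on the work surface. World frame = base frame: x ahead of the robot, y to its left, z up, the work surface at z = 0. Lengths are in mm, angles in rad, forces in N, time in s.
With the tool pointing down it reaches from about 325 to 900 mm from the base axis. Payload 3.5 kg.
Tool frame: the origin (TCP) lies at the very end of the fingers, on their centre line; the grasp point (between the pads) lies 19 mm behind it; z points along the fingers, y is the line along which they close (so a half turn about z gives the same grasp; the last joint's range is limited). The gripper opens to 85 mm and grips with 20 to 120 N. Pads are 22 mm wide; open, the fingers measure 114 mm over their backs; the gripper's body (76 mm by 85 mm) begins 54 mm behind the grasp point. The pads swing forward as they close: fully open they stand 13 mm farther back than shut.
Start: joints at [1.065, 0.276, -0.026, 1.268, 0, 1.467], TCP at [245.003, 574.974, 194.913] pointing down, gripper open.
Joint ranges: [-3.12, 3.12], [-0.85, 1.88], [-1.08, 1.24], [-1.95, 2.15], [-1.57, 1.53], [-3.14, 3.14]. Speed limits (rad/s): [2.57, 2.57, 3.14, 3.14, 3.14, 3.14].

## Interface

Orientations are given as a unit quaternion [w, x, y, z].
In Python, from rig import * gives the robot as it stands. The module is installed in compiled form; this text tells all that it offers.
- The arm moves only by the shell command python3 -m handwheel 'ROWS' [FORCE]. ROWS is a JSON object whose one key "commands" holds a list that holds one entry, the list of rows, each a list of 7 numbers: the finger opening in mm, from 0 to 85.4, then the shift along the world's x, y, z in units of 25 mm (1.0 is 25 mm), then the turn, a rotation vector about the world's x, y, z in units of 6 degrees (1.0 is 6 degrees). A call has 1 to 12 rows; each row shifts and turns the commanded pose from where the row before left it; what a row does not reach is not made up. A row lasts 1/12 s, in which the tool goes at most 41.7 mm and 7.16 degrees, less where a joint would pass 70% of its speed; a pose out of reach is approached as far as the arm can. A call is refused whole if a number of a shift passes 1 or a number of a turn 1, either way. A call with a gripper value outside its range is refused whole. The fingers move at their own pace and stop on an object; FORCE is the grip in N (left out, the last holds). Time passes only in rows, so rows that do not move let the fingers close. It gives the time, the measured TCP pose, the force, the opening and the grip force at its end, in the units of the state.
- get_state(): the state, without advancing time (a new reading comes with each control period).
- get_image(name): name is "side" or "top" or "wrist"; returns a dict with "color" (480x640x3 uint8, blue, green, red), "range_z" (480x640 float32, mm along the optical axis (not along the pixel's ray), 0 where there is no reading), "fx", "fy", "cx", "cy" (pixels), "R" (3x3) and "t" (3): a world point X has camera coordinates R X + t; the wrist camera has in their place "mount" (4x4, takes a point from camera to tool coordinates, whose origin is the TCP and whose axes are the flange's). Camera axes: x right, y down, z forward; pixel columns grow to the right and rows downward; lengths in mm; the calibration is good to about 2 mm. A picture is of the moment at which its call begins: read the wrist's pose just before it.
- hand_in(): hands the job in; it is judged then, once.
The state is a dict: "time": time; "q": joint angles; "qd": joint speeds; "joint_torque": joint torques, N m; "tcp_pos": TCP position; "eef_rot": TCP orientation; "contact_force": force on the tool from outside, world axes, zero at the start; "moment": the same for the moment, N m; "gripper_width": finger opening in mm; "grasp_force": force on a finger pad.
Only numpy, scipy, OpenCV 4.12 (cv2) and the standard library are available. Lean on these libraries where they do the work, as an engineer would, in place of code of your own. Each camera call takes 0.05 s, during which the arm holds its last target. There are 200 camera calls.

## Working session

There is one attempt and no reset: what is moved stays moved. The work goes in short steps, Python scripts to look and compute and a shell command to move; the robot and the scene stay as the last step left them, time stands still between calls to the robot, and variables do not carry over. Pictures are saved under pics/ and viewed, at most 10 in all, crops included, and the job is handed in when it is done.

```bash
mkdir -p pics; cat > h.py <<'E'
from rig import *
import numpy as np, cv2
from scipy.spatial.transform import Rotation as Ro
def cloud(im):
    z=im["range_z"].astype(float); v,u=np.mgrid[:480,:640]
    P=np.dstack([(u-im["cx"])*z/im["fx"],(v-im["cy"])*z/im["fy"],z])
    if "R" in im and im.get("R") is not None: W=(P-im["t"])@im["R"]
    else:
        s=im["state"]; q=s["eef_rot"]; M=np.array(im["mount"])
        W=(P@M[:3,:3].T+M[:3,3])@Ro.from_quat([q[1],q[2],q[3],q[0]]).as_matrix().T+np.array(s["tcp_pos"])
    W[z==0]=np.nan
    return W
def shot(n):
    s=get_state(); im=get_image(n); im["state"]=s; return im
E
python3 - <<'E'
from h import *
s=get_state(); print(s)
a=shot("top"); b=shot("side"); np.savez("im0.npz",at=cloud(a),ac=a["color"],bt=cloud(b),bc=b["color"])
cv2.imwrite("pics/top0.png",a["color"]); cv2.imwrite("pics/side0.png",b["color"])
E
```

```text
{'time': 0.0, 'q': array([ 1.06461624e+00,  2.77166764e-01, -2.79078995e-02,  1.26798225e+00,
       -1.87547716e-05,  1.46738582e+00]), 'qd': array([-0.00085483, -0.00109966, -0.00214243, -0.00133629, -0.00038431,
        0.00040546]), 'joint_torque': array([ 6.62154689e-04, -4.45509195e+01,  2.95201886e+01,  1.63477496e-02,
        2.65416395e-05, -1.34111218e-05]), 'tcp_pos': array([244.57850027, 574.21622998, 193.72609066]), 'eef_rot': array([-3.30252994e-04,  2.00026186e-01,  9.79789899e-01, -1.08100881e-03]), 'contact_force': array([-0.43370026,  0.38330019,  1.20323214]), 'moment': array([-0.00535542,  0.01351044, -0.03843843]), 'grasp_force': 0.0, 'gripper_width': 85.69819953254469}
```

View pics/top0.png

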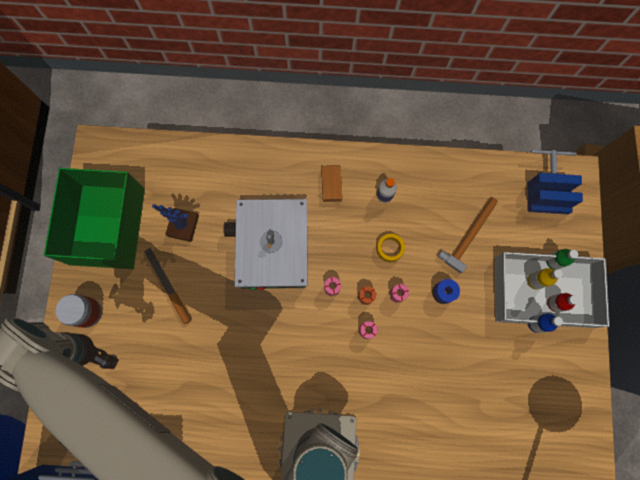

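View pics/side0.png

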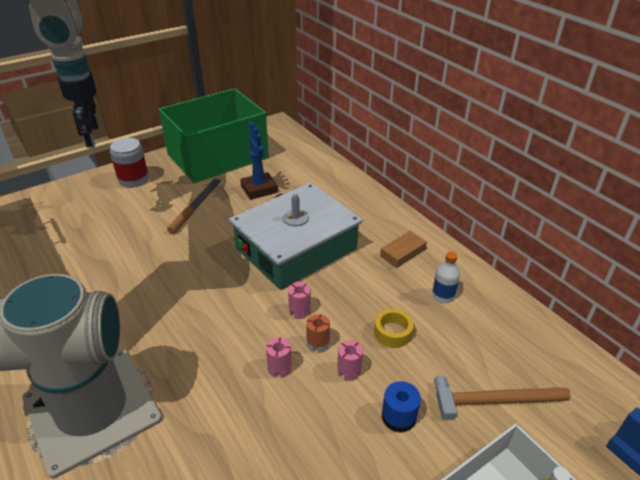

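The top view shows the terracotta drum at about (367,295), with pink look-alikes at (332,286), (400,292) and (368,330). The spindle is at about (270,240). The side view shows the drum at (318,332) and the spindle at (296,205).

```bash
python3 - <<'E'
from h import *
d=np.load("im0.npz")
for n,c,W in(("top",d["ac"],d["at"]),("side",d["bc"],d["bt"])):
    h=cv2.cvtColor(c,cv2.COLOR_BGR2HSV)
    H,S,V=[h[...,i].astype(int) for i in range(3)]
    r=(slice(270,345),slice(315,420)) if n=="top" else (slice(280,385),slice(260,370))
    m=np.zeros(H.shape,bool); m[r]=True
    for nm,cm in(("terra",((H<12))&(S>130)&(V>60)),("pink",(H>150)&(H<176)&(S>70))):
        k=(m&cm).astype(np.uint8)
        N,L,st,ce=cv2.connectedComponentsWithStats(k)
        for i in range(1,N):
            if st[i,4]<60: continue
            P=W[L==i]; P=P[np.isfinite(P[:,2])]; top=P[P[:,2]>62]
            print(n,nm,ce[i].round(),st[i,4],"zmax",np.percentile(P[:,2],95).round(1),"n",len(top),"mid",((top.max(0)+top.min(0))/2).round(1) if len(top) else None, np.ptp(top,axis=0).round() if len(top) else None)
    # sander
    P=W.reshape(-1,3); P=P[np.isfinite(P[:,2])]
    q=P[(P[:,2]>94)&(P[:,2]<112)&(abs(P[:,0]-560)<250)&(abs(P[:,1]-130)<250)]
    print("deck",n,len(q),q.min(0),q.max(0))
    q2=P[(P[:,2]>125)&(P[:,2]<200)&(abs(P[:,0]-q[:,0].mean())<60)&(abs(P[:,1]-q[:,1].mean())<60)]
    print("spindle",len(q2),q2.min(0),q2.max(0),np.median(q2,axis=0))
    rc=cv2.minAreaRect(q[:,:2].astype(np.float32)); print(rc)
E
```

```text
top terra [367. 295.] 224 zmax 75.4 n 182 mid [ 451.9 -117.    71. ] [48. 48. 18.]
top pink [333. 284.] 117 zmax 75.9 n 104 mid [472.1 -14.5  70.6] [47. 45. 16.]
top pink [399. 292.] 187 zmax 74.6 n 155 mid [ 463.6 -212.5   71.9] [48. 48. 16.]
top pink [371. 326.] 77 zmax 77.2 n 70 mid [ 357.4 -128.9   71.5] [33. 36. 15.]
top pink [365. 333.] 88 zmax 75.9 n 80 mid [ 343.5 -119.7   70.2] [37. 38. 14.]
deck top 5975 [447.29932544  59.41805333  94.0135239 ] [719.84922768 286.48521789 111.86504735]
spindle 56 [573.33115911 163.18863779 126.26200123] [593.03006785 181.84406426 178.985241  ] [580.20475715 171.91236525 162.42632231]
((583.7437744140625, 173.27081298828125), (261.2000427246094, 209.4326934814453), 4.617424011230469)
side terra [318. 330.] 639 zmax 70.8 n 310 mid [ 447.7 -116.3   67.7] [49. 48. 11.]
side pink [299. 299.] 660 zmax 70.8 n 265 mid [466.7 -11.8  67.9] [48. 52. 12.]
side pink [279. 356.] 783 zmax 70.9 n 327 mid [ 345.6 -124.4   68.1] [49. 50. 12.]
side pink [350. 360.] 778 zmax 70.4 n 329 mid [ 460.2 -212.7   67.7] [48. 47. 11.]
deck side 5427 [442.60425107  58.24533163  94.00374772] [716.04123196 290.14595923 111.90491931]
spindle 141 [569.78599203 163.34381821 125.27347757] [589.59198337 182.74391028 173.09569296] [576.56284951 170.3826216  149.72436807]
((579.709228515625, 175.91329956054688), (263.8645935058594, 217.5363311767578), 4.8360514640808105)
```

```bash
python3 - <<'E'
from h import *
a=shot("wrist"); s=a["state"]; print(a["mount"],a["fx"],a["cx"],a["cy"]); q=s["eef_rot"]; print(Ro.from_quat([q[1],q[2],q[3],q[0]]).as_matrix().round(3))
E
```

```text
[[-1.81436203e-04 -9.62957176e-01 -2.69654304e-01  6.80548783e+01]
 [ 9.99999624e-01 -4.03371313e-04  7.67624186e-04 -8.57285895e-01]
 [-8.47960029e-04 -2.69654063e-01  9.62956888e-01 -1.78416735e+02]
 [ 0.00000000e+00  0.00000000e+00  0.00000000e+00  1.00000000e+00]] 356.0887274125115 316.03804024692664 237.6213507289432
[[-0.92   0.392 -0.001]
 [ 0.392  0.92  -0.002]
 [ 0.    -0.002 -1.   ]]
```

```bash
python3 -m handwheel '{"commands":[[[85,0,0,1,0,0,0],[85,0,0,1,0,0,0],[85,0,0,1,0,0,0],[85,0.4,-1,1,0,0,0],[85,0.8,-1,1,0,0,0],[85,0.8,-1,0.4,0,0,0],[85,0.8,-1,0,0,0,0],[85,0.8,-1,0,0,0,0],[85,0.8,-1,0,0,0,0],[85,0.8,-1,0,0,0,0],[85,0.8,-1,0,0,0,0],[85,0.8,-1,0,0,0,0]]]}' 40
```

```text
time: 1.15
tcp_pos: [415.5, 348.5, 329.6]
eef_rot: [-0.0, 0.2, 0.98, -0.0]
contact_force: [0.7, 0.8, -0.2]
gripper_width: 85.1
grasp_force: 0.0
```

```bash
python3 -m handwheel '{"commands":[[[85,0.8,-1,0,0,0,0],[85,0.8,-1,0,0,0,0],[85,0.8,-1,0,0,0,0],[85,0.8,-1,0,0,0,0],[85,0.8,-1,0,0,0,0],[85,0.8,-0.8,0,0,0,0],[85,0,0,0,0,0,0],[85,0,0,0,0,0,0]]]}' && python3 - <<'E'
from h import *
a=shot("wrist"); print(a["state"]["tcp_pos"]); W=cloud(a); np.savez("im1.npz",W=W,c=a["color"])
P=W.reshape(-1,3); m=(P[:,2]>130)&(P[:,2]<185)&(np.hypot(P[:,0]-582,P[:,1]-172)<30)
print(m.sum(),P[m].min(0),P[m].max(0))
t=P[m]; t=t[t[:,2]>165]; print("nose",t.mean(0))
d=np.hypot(W[...,0]-582,W[...,1]-172)<45; v,u=np.where(d); print(u.min(),u.max(),v.min(),v.max())
c=a["color"][max(v.min()-10,0):v.max()+10,max(u.min()-10,0):u.max()+10]; print(c.shape)
cv2.imwrite("pics/w1.png",cv2.resize(c,None,fx=5,fy=5,interpolation=cv2.INTER_CUBIC)[:600,:800])
E
```

```text
time: 1.82
tcp_pos: [535.5, 203.8, 329.1]
eef_rot: [-0.001, 0.201, 0.98, -0.0]
contact_force: [-0.8, 0.6, -0.3]
gripper_width: 85.1
grasp_force: 0.0
[535.47576331 203.80439619 329.13569663]
413 [572.34798945 166.69791211 130.0786352 ] [590.84930965 185.81868138 173.51880586]
nose [580.96012856 176.74331596 169.6711888 ]
270 345 208 280
(92, 95, 3)
```

View pics/w1.png

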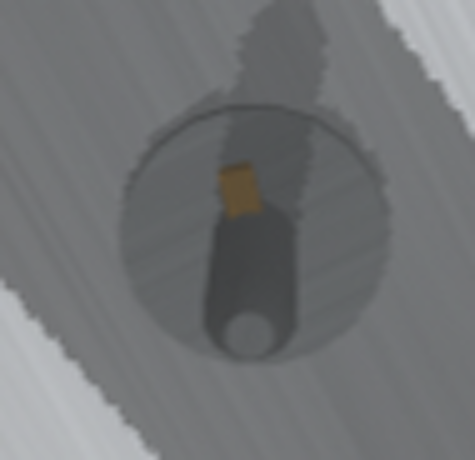

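The picture shows the flange at crop centre (255,235), the nose tip at (248,335) and the visible brass stub at about (240,190), tilted about 13° from image vertical.

```bash
python3 - <<'E'
from h import *
d=np.load("im1.npz"); W=d["W"]; h=cv2.cvtColor(d["c"],cv2.COLOR_BGR2HSV).astype(int)
m=(h[...,1]>90)&(h[...,0]>8)&(h[...,0]<28)&(np.hypot(W[...,0]-581,W[...,1]-174)<30)&(W[...,2]<125)
P=W[m]; print(len(P),P.mean(0),P[:,2].min(),P[:,2].max())
T=P[P[:,2]>112]; print(len(T)); 
r=cv2.minAreaRect(T[:,:2].astype(np.float32)); print(r,cv2.boxPoints(r))
# flange circle centre
f=(W[...,2]>103)&(W[...,2]<109.5)&(np.hypot(W[...,0]-581,W[...,1]-174)<45)&~m
F=W[f]; print("flange",len(F),cv2.minEnclosingCircle(F[:,:2].astype(np.float32)),F[:,2].mean())
D=(W[...,2]>95)&(W[...,2]<102); print("deck z",np.median(W[D][:,2]))
E
```

```text
52 [567.2985572  178.70602294 115.41967708] 112.32656466866649 117.4849815145208
52
((567.4102783203125, 178.69659423828125), (6.6830267906188965, 9.37283706665039), 79.33033752441406) [[562.1862  176.28053]
 [571.39703 174.54518]
 [572.63434 181.11266]
 [563.4235  182.848  ]]
flange 1616 ((582.401611328125, 176.198974609375), 31.959352493286133) 105.48608023036952
deck z 99.47421777678954
```

```bash
python3 -m handwheel '{"commands":[[[85,-0.38,-1,0,0,0,0],[85,-0.38,-1,0,0,0,0],[85,-0.38,-1,0,0,0,0],[85,-0.38,-1,0,0,0,0],[85,-0.38,-1,0,0,0,0],[85,-0.38,-1,0,0,0,0],[85,-0.38,-1,0,0,0,0],[85,-0.38,-1,-0.5,0,0,0],[85,-0.38,-1,-0.5,0,0,0],[85,-0.38,-1,-0.8,0,0,0],[85,-0.38,-1,-0.8,0,0,0],[85,-0.38,-1,-0.6,0,0,0]]]}' >/dev/null; python3 -m handwheel '{"commands":[[[85,0,0,0,0,0,0],[85,0,0,0,0,0,0],[85,0,0,0,0,0,0]]]}' && python3 - <<'E'
from h import *
a=shot("wrist"); print(a["state"]["tcp_pos"]); W=cloud(a); np.savez("im2.npz",W=W,c=a["color"])
R=np.hypot(W[...,0]-450,W[...,1]+117)
m=(W[...,2]>66)&(W[...,2]<73)&(R<45)
print("top",cv2.minEnclosingCircle(W[m][:,:2].astype(np.float32)),np.median(W[m][:,2]))
v,u=np.where(R<70); print(u.min(),u.max(),v.min(),v.max())
c=a["color"][max(v.min(),0):v.max(),max(u.min(),0):u.max()]; print(c.shape)
cv2.imwrite("pics/w2.png",cv2.resize(c,None,fx=4,fy=4,interpolation=cv2.INTER_CUBIC)[:600,:800])
E
```

```text
time: 3.12
tcp_pos: [421.2, -94.1, 250.4]
eef_rot: [0.0, 0.2, 0.98, 0.0]
contact_force: [0.1, -0.8, -0.8]
gripper_width: 84.9
grasp_force: 0.0
[421.18371727 -94.08815161 250.39225683]
top ((450.0771484375, -114.90449523925781), 24.7922420501709) 69.40971404149128
0 523 167 479
(312, 523, 3)
```

View pics/w2.png

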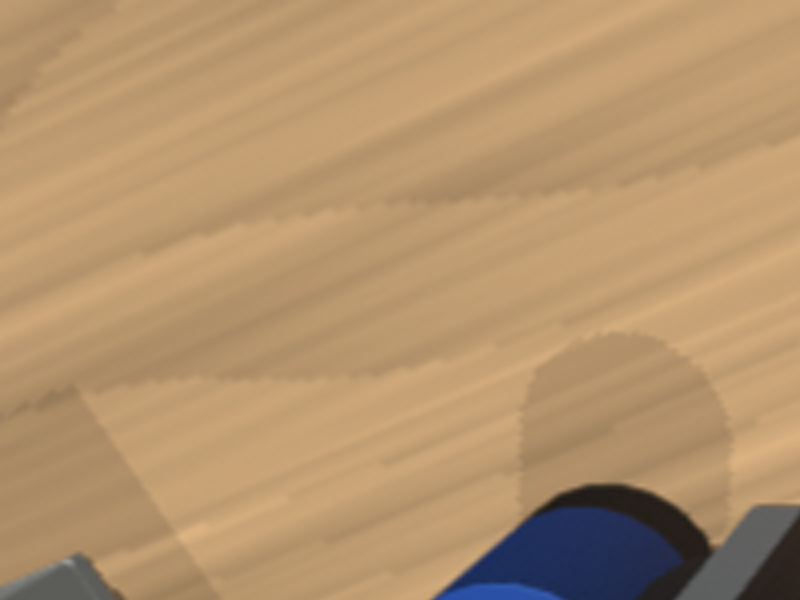

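The crop came out wrong because finger pixels widened it: it shows the blue drum at (610,560) and not the target. I'll crop on the drum-top mask.

```bash
python3 - <<'E'
from h import *
d=np.load("im2.npz"); W=d["W"]; c=d["c"]
R=np.hypot(W[...,0]-450,W[...,1]+115)
m=(W[...,2]>64)&(W[...,2]<75)&(R<27)
v,u=np.where(m); print(u.min(),u.max(),v.min(),v.max())
k=c[v.min()-25:v.max()+25,u.min()-25:u.max()+25]
cv2.imwrite("pics/w3.png",cv2.resize(k,None,fx=5,fy=5,interpolation=cv2.INTER_CUBIC)[:600,:800])
h=cv2.cvtColor(c,cv2.COLOR_BGR2HSV).astype(int)
print(np.unique(h[m].round(-1),axis=0,return_counts=True))
np.save("m2.npy",m)
E
```

```text
286 332 216 261
(array([[  0, 160, 140],
       [  0, 160, 150],
       [  0, 160, 160],
       [  0, 160, 170],
       [  0, 170, 150],
       [  0, 170, 160],
       [  0, 170, 170],
       [  0, 180, 150],
       [  0, 180, 160],
       [ 10, 120, 110],
       [ 10, 120, 120],
       [ 10, 120, 140],
       [ 10, 130, 100],
       [ 10, 130, 130],
       [ 10, 130, 140],
       [ 10, 130, 150],
       [ 10, 130, 170],
       [ 10, 140, 100],
       [ 10, 140, 110],
       [ 10, 140, 120],
       [ 10, 140, 130],
       [ 10, 140, 140],
       [ 10, 140, 150],
       [ 10, 140, 160],
       [ 10, 140, 170],
       [ 10, 140, 180],
       [ 10, 140, 190],
       [ 10, 150, 140],
       [ 10, 150, 150],
       [ 10, 150, 160],
       [ 10, 150, 170],
       [ 10, 150, 180],
       [ 10, 150, 190],
       [ 10, 150, 200],
       [ 10, 160, 140],
       [ 10, 160, 150],
       [ 10, 160, 160],
       [ 10, 160, 170],
       [ 10, 160, 180],
       [ 10, 170, 160],
       [ 10, 170, 170]]), array([  1,   2,   1,   1,  11,  24,   2,  74,  19,   1,   1,   3,   1,
         1,   2,   4,   1,  16,  25,  43,  18,  17,  10,  13,  13,   6,
         7,   9,   8,  19,  34, 124, 677, 116,   1,   2,  13,  21,  19,
         1,   1]))
```

View pics/w3.png

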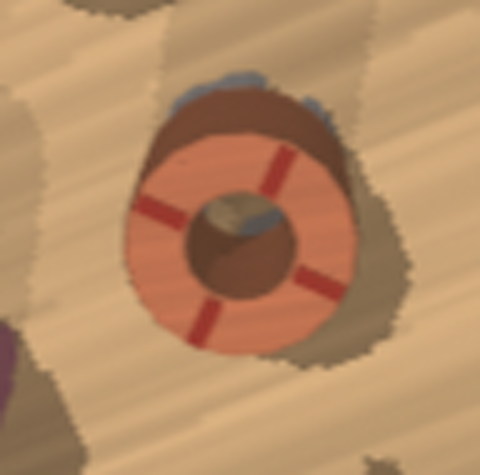

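The crop shows the terracotta drum top centred at (240,243), with red marks at (160,212), (278,170), (320,283) and (205,322).

```bash
python3 - <<'E'
from h import *
d=np.load("im2.npz"); W=d["W"]; h=cv2.cvtColor(d["c"],cv2.COLOR_BGR2HSV).astype(int); m=np.load("m2.npy")
T=m&(W[...,2]>67)&(W[...,2]<72); P=W[T]
(cx,cy),r=cv2.minEnclosingCircle(P[:,:2].astype(np.float32)); print(cx,cy,r)
k=T&(h[...,0]<6)&(h[...,1]>155)&(h[...,2]<178); Q=W[k][:,:2]-[cx,cy]; Q=Q[np.hypot(*Q.T)>13]
a=np.arctan2(Q[:,1],Q[:,0]); print(len(a),np.degrees(np.angle(np.exp(4j*a).mean()))/4, abs(np.exp(4j*a).mean()))
print((np.degrees(a)[::6]%90).round(1))
E
```

```text
449.94873046875 -114.9355697631836 24.7677001953125
130 41.68135660461162 0.9631125227769032
[45.2 40.5 43.1 46.8 34.6 41.3 46.1 39.9 41.3 46.2 49.5 44.4 37.8 35.1
 44.2 40.7 37.8 40.4 40.6 37.8 38.2 44.2]
```

```bash
python3 -m handwheel '{"commands":[[[85,0.6,-0.43,0,0,0,0],[85,0.55,-0.43,0,0,0,0],[85,0,0,-0.8,0,0,0],[85,0,0,-1,0,0,0],[85,0,0,-1,0,0,0],[85,0,0,-1,0,0,0],[85,0,0,-1,0,0,0],[85,0,0,-0.2,0,0,0],[85,0,0,0,0,0,0],[85,0,0,0,0,0,0],[85,0,0,0,0,0,0]]]}'
```

```text
time: 4.08
tcp_pos: [451.7, -116.8, 127.0]
eef_rot: [0.002, 0.2, 0.98, -0.0]
contact_force: [0.1, -0.7, 0.2]
gripper_width: 85.2
grasp_force: 0.0
```

```bash
python3 -m handwheel '{"commands":[[[85,-0.05,0.03,-0.9,0,0,0],[85,0,0,-0.9,0,0,0],[85,0,0,-0.9,0,0,0],[85,0,0,-0.6,0,0,0],[85,0,0,-0.4,0,0,0],[85,0,0,0,0,0,0],[85,0,0,0,0,0,0]]]}' ; python3 -m handwheel '{"commands":[[[40,0,0,0,0,0,0],[40,0,0,0,0,0,0],[40,0,0,0,0,0,0],[40,0,0,0,0,0,0],[40,0,0,0,0,0,0],[40,0,0,0,0,0,0],[40,0,0,0,0,0,0],[40,0,0,0,0,0,0]]]}' 35
```

```text
time: 4.67
tcp_pos: [449.4, -116.1, 33.3]
eef_rot: [0.001, 0.2, 0.98, -0.0]
contact_force: [-0.1, -0.5, 0.1]
gripper_width: 85.0
grasp_force: 0.0
time: 5.33
tcp_pos: [448.5, -115.8, 32.4]
eef_rot: [-0.0, 0.2, 0.98, -0.0]
contact_force: [0.3, -0.2, 0.7]
gripper_width: 39.8
grasp_force: 0.0
```

```bash
python3 - <<'E'
from h import *
a=shot("wrist");b=shot("side")
cv2.imwrite("pics/w4.png",np.hstack([cv2.resize(a["color"],(400,300)),cv2.resize(b["color"][230:430,200:440],(400,300))]))
E
```

```text
(no output)
```

View pics/w4.png

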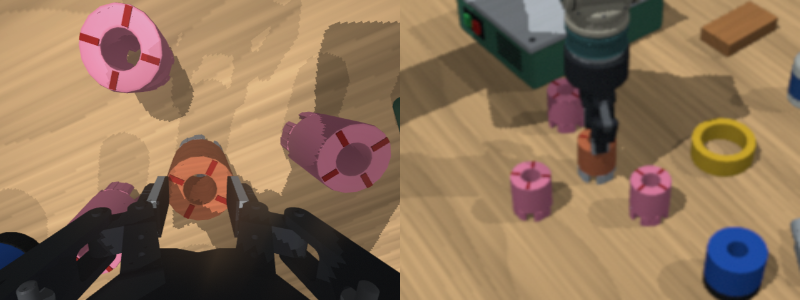

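The wrist half shows the drum top at (198,188) between the pads at (158,190) and (238,190), not visibly touched yet. The reported opening doesn't match the picture, so I'll close further.

```bash
python3 -m handwheel '{"commands":[[[20,0,0,0,0,0,0],[20,0,0,0,0,0,0],[20,0,0,0,0,0,0],[20,0,0,0,0,0,0],[20,0,0,0,0,0,0],[20,0,0,0,0,0,0]]]}' 35; python3 - <<'E'
from h import *
a=shot("wrist");W=cloud(a);cv2.imwrite("pics/w5.png",a["color"]); s=a["state"]; print(s["tcp_pos"],s["gripper_width"],s["grasp_force"])
m=(W[...,2]>66)&(W[...,2]<73)&(np.hypot(W[...,0]-450,W[...,1]+116)<35)
h=cv2.cvtColor(a["color"],cv2.COLOR_BGR2HSV); m&=(h[...,0]<14)&(h[...,1]>110)
print(m.sum(),cv2.minEnclosingCircle(W[m][:,:2].astype(np.float32)))
E
```

```text
time: 5.93
tcp_pos: [453.1, -112.7, 35.9]
eef_rot: [0.004, 0.199, 0.98, 0.005]
contact_force: [0.2, 10.5, 19.6]
gripper_width: 19.9
grasp_force: 9.5
[ 453.09161904 -112.74206822   35.94687889] 19.894822289439492 9.497543434845284
5052 ((450.66217041015625, -119.9588623046875), 25.130550384521484)
```

View pics/w5.png

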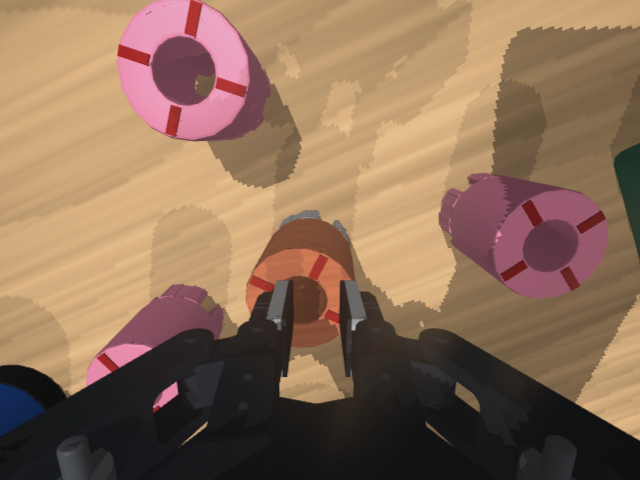

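The picture shows both fingertips (278,290) and (352,290) in front of the drum's top face (301,297). So they are on top of the drum instead of beside it. I'll open and measure where the tips really are.

```bash
python3 -m handwheel '{"commands":[[[85,0,0,0,0,0,0],[85,0,0,0,0,0,0],[85,0,0,0,0,0,0],[85,0,0,0.6,0,0,0],[85,0,0,0.6,0,0,0],[85,0,0,0.8,0,0,0],[85,0,0,0,0,0,0],[85,0,0,0,0,0,0]]]}'; python3 - <<'E'
from h import *
a=shot("wrist");W=cloud(a); s=a["state"]; 
q=s["eef_rot"];T=(W-s["tcp_pos"])@Ro.from_quat([q[1],q[2],q[3],q[0]]).as_matrix()
np.savez("im3.npz",T=T,W=W,c=a["color"])
m=(T[...,2]<0)&(abs(T[...,1])<70)&(a["range_z"]>0)&(a["range_z"]<200)
for v in range(240,480,12):
    k=np.where(m[v])[0]
    if len(k): print(v,[(u,T[v,u].round().astype(int).tolist(), a["color"][v,u].tolist()) for u in (k[0],k[len(k)//3],k[2*len(k)//3],k[-1])])
# drum
h=cv2.cvtColor(a["color"],cv2.COLOR_BGR2HSV)
d=(h[...,0]<14)&(h[...,1]>110)&(W[...,2]>66)&(W[...,2]<73); print(cv2.minEnclosingCircle(W[d][:,:2].astype(np.float32)),np.median(W[d][:,2]))
E
```

```text
time: 6.65
tcp_pos: [449.2, -116.3, 82.9]
eef_rot: [0.001, 0.2, 0.98, -0.0]
contact_force: [-0.0, -0.2, 0.1]
gripper_width: 85.0
grasp_force: 0.0
300 [(np.int64(183), [11, -49, -59], [93, 94, 96]), (np.int64(201), [10, -43, -58], [29, 34, 43]), (np.int64(433), [11, 42, -58], [39, 50, 61]), (np.int64(450), [11, 48, -59], [84, 95, 105])]
312 [(np.int64(163), [7, -57, -61], [60, 54, 84]), (np.int64(195), [9, -43, -65], [28, 31, 41]), (np.int64(439), [11, 41, -68], [36, 45, 55]), (np.int64(470), [7, 56, -60], [53, 72, 88])]
324 [(np.int64(152), [7, -56, -70], [81, 69, 111]), (np.int64(192), [7, -43, -69], [26, 29, 38]), (np.int64(442), [7, 42, -69], [33, 41, 50]), (np.int64(481), [7, 55, -70], [53, 72, 88])]
336 [(np.int64(142), [7, -56, -77], [36, 43, 50]), (np.int64(189), [4, -43, -73], [25, 28, 36]), (np.int64(445), [5, 42, -74], [29, 36, 43]), (np.int64(491), [7, 55, -77], [44, 59, 70])]
348 [(np.int64(116), [12, -56, -92], [59, 77, 92]), (np.int64(177), [6, -43, -82], [23, 25, 31]), (np.int64(456), [6, 42, -82], [21, 23, 27]), (np.int64(517), [12, 55, -91], [60, 81, 100])]
360 [(np.
[... 1302 characters left out ...]
t64(639), [12, 63, -121], [16, 14, 13])]
444 [(np.int64(0), [12, -61, -124], [22, 20, 19]), (np.int64(231), [20, -15, -131], [24, 23, 25]), (np.int64(414), [20, 15, -131], [18, 18, 18]), (np.int64(639), [11, 62, -123], [15, 12, 11])]
456 [(np.int64(0), [11, -60, -125], [16, 15, 13]), (np.int64(228), [20, -15, -134], [23, 23, 22]), (np.int64(409), [20, 14, -133], [17, 18, 17]), (np.int64(639), [11, 59, -126], [15, 13, 13])]
468 [(np.int64(0), [9, -59, -126], [17, 14, 14]), (np.int64(232), [19, -14, -135], [19, 18, 17]), (np.int64(407), [19, 13, -136], [17, 16, 15]), (np.int64(639), [10, 58, -127], [15, 12, 12])]
((441.14178466796875, -101.34294128417969), 115.48355865478516) 69.55013511403217
```

The open fingertips are at tool z of about -55, not -13. The fingers really end about 42 mm short of the reported TCP, so I have to go lower. First I'll re-measure the drum.

```bash
python3 - <<'E'
from h import *
d=np.load("im3.npz"); W=d["W"];T=d["T"]; h=cv2.cvtColor(d["c"],cv2.COLOR_BGR2HSV).astype(int)
v,u=np.mgrid[:480,:640]
t=(W[...,2]>67)&(W[...,2]<72)&(np.hypot(W[...,0]-450,W[...,1]+116)<40)&(h[...,0]<14)&(h[...,1]>110)
P=W[t][:,:2]; c,r=cv2.minEnclosingCircle(P.astype(np.float32)); print(c,r,len(P),u[t].min(),u[t].max(),v[t].min(),v[t].max())
k=t&(h[...,0]<6)&(h[...,1]>155); Q=W[k][:,:2]-c; Q=Q[np.hypot(*Q.T)>13]; a=np.arctan2(Q[:,1],Q[:,0]); e=np.exp(4j*a).mean(); print(np.degrees(np.angle(e))/4,abs(e),len(Q))
# tip: deepest tool z among finger pixels in front of drum level
f=(abs(abs(T[...,1])-48)<10)&(abs(T[...,0])<16)&(T[...,2]>-75)&(T[...,2]<-20); print(np.percentile(T[f][:,2],[1,10,50,90,99]),T[f][:,1].min(),T[f][:,1].max(), np.percentile(T[f][:,0],[2,98]))
E
```

```text
(449.8896789550781, -115.15861511230469) 24.856718063354492 4317 277 362 219 300
41.68827446580474 0.9670261731501235 476
[-74.77670045 -73.11111946 -64.71542689 -53.88297643 -49.6023522 ] -57.22679581100676 56.04771128120193 [-10.33867312  11.34331366]
```

```bash
python3 -m handwheel '{"commands":[[[85,0.03,0.03,-0.9,0,0,0],[85,0,0,-0.9,0,0,0],[85,0,0,-0.8,0,0,0],[85,0,0,-0.6,0,0,0],[85,0,0,-0.3,0,0,0],[85,0,0,-0.2,0,0,0],[85,0,0,0,0,0,0]]]}' ; python3 -m handwheel '{"commands":[[[40,0,0,0,0,0,0],[40,0,0,0,0,0,0],[40,0,0,0,0,0,0],[40,0,0,0,0,0,0],[40,0,0,0,0,0,0],[40,0,0,0,0,0,0]]]}' 30
```

```text
time: 7.28
tcp_pos: [447.8, -114.5, -11.5]
eef_rot: [-0.002, 0.2, 0.98, 0.0]
contact_force: [0.4, 0.4, 0.6]
gripper_width: 84.9
grasp_force: 0.0
time: 7.78
tcp_pos: [450.4, -115.4, -8.9]
eef_rot: [0.001, 0.2, 0.98, -0.0]
contact_force: [-0.3, 0.6, 7.0]
gripper_width: 49.2
grasp_force: 31.3
```

```bash
python3 -m handwheel '{"commands":[[[40,0,0,0.5,0,0,0],[40,0,0,1,0,0,0],[40,0,0,1,0,0,0],[40,0,0,1,0,0,0],[40,0,0,1,0,0,0],[40,0,0,1,0,0,0],[40,0,0,1,0,0,0],[40,0,0,1,0,0,0],[40,0,0,0.7,0,0,0],[40,0,0,0,0,0,0],[40,0,0,0,0,0,0]]]}' 40; python3 -m handwheel '{"commands":[[[40,0.44,0.97,0,0,0,0.53],[40,0.44,0.97,0,0,0,0.53],[40,0.44,0.97,0,0,0,0.53],[40,0.44,0.97,0,0,0,0.53],[40,0.44,0.97,0,0,0,0.53],[40,0.44,0.97,0,0,0,0.53],[40,0.44,0.97,0,0,0,0.53],[40,0.44,0.97,0,0,0,0.53],[40,0.44,0.97,0,0,0,0.53],[40,0.44,0.97,0,0,0,0.53],[40,0.44,0.97,0,0,0,0.53],[40,0.44,0.97,0,0,0,0.53]]]}'; python3 -m handwheel '{"commands":[[[40,0,0,0,0,0,0],[40,0,0,0,0,0,0],[40,0,0,0,0,0,0],[40,0,0,0,0,0,0]]]}'; cat > meas.py <<'E'
from h import *
import sys
x,y=581,174
a=shot("wrist");W=cloud(a);s=a["state"]; np.savez("last.npz",W=W,c=a["color"])
p=np.array(s["tcp_pos"]); print("tcp",p.round(1),s["contact_force"].round(1),s["moment"].round(2),s["gripper_width"])
h=cv2.cvtColor(a["color"],cv2.COLOR_BGR2HSV).astype(int)
z0=p[2]+79
t=(abs(W[...,2]-z0)<5)&(np.hypot(W[...,0]-p[0],W[...,1]-p[1])<40)&((h[...,0]<14)|(h[...,0]>174))&(h[...,1]>110)
P=W[t][:,:2]; c,r=cv2.minEnclosingCircle(P.astype(np.float32)); print("drum top",c,r,len(P),np.median(W[t][:,2]))
k=t&((h[...,0]<6)|(h[...,0]>174))&(h[...,1]>155); Q=W[k][:,:2]-c; Q=Q[np.hypot(*Q.T)>13]; g=np.arctan2(Q[:,1],Q[:,0]); e=np.exp(4j*g).mean(); print("ang",np.degrees(np.angle(e))/4%90,abs(e),len(Q))
for n in("top","side"):
    b=shot(n);V=cloud(b);h=cv2.cvtColor(b["color"],cv2.COLOR_BGR2HSV).astype(int)
    t=(V[...,2]>z0-80)&(np.hypot(V[...,0]-p[0],V[...,1]-p[1])<45)&(h[...,0]<14)&(h[...,1]>120)&(h[...,2]>50)
    Q=V[t]; print(n,len(Q),Q.min(0).round(1),Q.max(0).round(1)) if len(Q) else print(n,0)
    if n=="side":
        cv2.imwrite("pics/%s.png"%sys.argv[1],np.hstack([cv2.resize(b["color"][100:260,210:370],(500,500)),cv2.resize(a["color"][200:400,220:420],(300,500))]))
E
python3 meas.py m1
```

```text
time: 8.7
tcp_pos: [449.7, -115.2, 195.2]
eef_rot: [0.001, 0.2, 0.98, -0.0]
contact_force: [-0.2, -0.2, -2.3]
gripper_width: 49.3
grasp_force: 42.1
time: 9.7
tcp_pos: [579.7, 176.9, 191.5]
eef_rot: [-0.003, -0.133, 0.991, -0.0]
contact_force: [0.8, -0.4, -1.6]
gripper_width: 49.3
grasp_force: 42.5
time: 10.03
tcp_pos: [579.9, 175.0, 193.4]
eef_rot: [-0.002, -0.131, 0.991, -0.0]
contact_force: [-0.2, 0.8, -2.4]
gripper_width: 48.8
grasp_force: 42.5
tcp [579.9 175.  193.4] [-0.2  0.8 -2.4] [-0.04 -0.07 -0.04] 48.8079438223221
drum top (579.63525390625, 173.7478790283203) 25.382831573486328 11957 271.6351621482059
ang 79.7583451794205 0.9543901069790286 1325
top 0
side 420 [551.2 141.5 219. ] [602.4 199.  299.8]
```

View pics/m1.png

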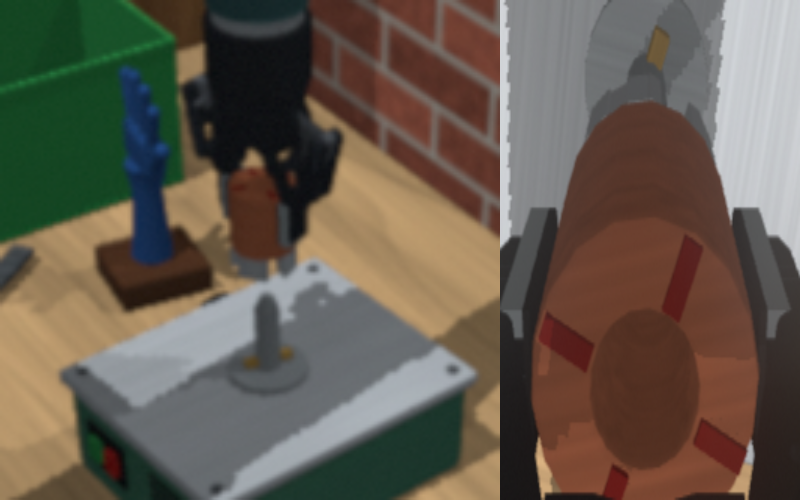

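The left half shows the drum held above the spindle. The right half shows its marks lined up roughly with the brass stub at (657,47). Next I'll get the axis in this same wrist view.

```bash
python3 - <<'E'
from h import *
from scipy.optimize import least_squares
def fit(f):
    d=np.load(f); W=d["W"]; h=cv2.cvtColor(d["c"],cv2.COLOR_BGR2HSV).astype(int)
    rr=np.hypot(W[...,0]-581,W[...,1]-174)
    F=(W[...,2]>103.3)&(W[...,2]<109)&(rr<40)
    D=(W[...,2]>96)&(W[...,2]<102.7)&(rr<50)
    E=F&cv2.dilate(D.astype(np.uint8),np.ones((3,3))).astype(bool)
    P=W[E][:,:2]
    r=least_squares(lambda c:np.hypot(P[:,0]-c[0],P[:,1]-c[1])-31.7,[581,174],loss="soft_l1"); print(f,len(P),r.x,np.abs(r.fun).mean())
    m=(h[...,1]>90)&(h[...,0]>8)&(h[...,0]<30)&(rr<30)&(W[...,2]<125)&(W[...,2]>112)
    B=W[m]; q=cv2.minAreaRect(B[:,:2].astype(np.float32)); print("bar",B.mean(0),q, np.degrees(np.arctan2(B[:,1].mean()-r.x[1],B[:,0].mean()-r.x[0])))
fit("im1.npz"); fit("last.npz")
E
```

```text
im1.npz 202 [582.21079075 176.25564894] 0.76089553348218
bar [567.2985572  178.70602294 115.41967708] ((567.4102783203125, 178.69659423828125), (6.6830267906188965, 9.37283706665039), 79.33033752441406) 170.6685633503118
last.npz 182 [582.40635481 175.85465997] 0.37373964310375213
bar [567.41244839 177.83414515 115.31073956] ((567.5542602539062, 177.90933227539062), (7.174579620361328, 10.411917686462402), 79.12103271484375) 172.4793422470457
```

```bash
python3 -m handwheel '{"commands":[[[40,0.1,0.05,-0.5,0,0,0],[40,0,0,-0.4,0,0,0],[40,0,0,-0.2,0,0,0],[40,0,0,-0.1,0,0,0],[40,0,0,-0.1,0,0,0],[40,0,0,-0.1,0,0,0],[40,0,0,0,0,0,0]]]}'; python3 -m handwheel '{"commands":[[[40,0,0,-0.1,0,0,0],[40,0,0,-0.1,0,0,0],[40,0,0,-0.1,0,0,0],[40,0,0,-0.1,0,0,0],[40,0,0,0,0,0,0]]]}'; python3 -m handwheel '{"commands":[[[40,0,0,0,0,0,0]]]}'
```

```text
time: 10.77
tcp_pos: [583.5, 177.2, 159.4]
eef_rot: [-0.0, -0.131, 0.991, -0.0]
contact_force: [0.2, -0.5, -1.9]
gripper_width: 49.5
grasp_force: 42.5
time: 11.18
tcp_pos: [583.3, 177.2, 149.2]
eef_rot: [-0.001, -0.131, 0.991, -0.0]
contact_force: [0.4, -0.2, -3.2]
gripper_width: 49.0
grasp_force: 42.5
time: 11.27
tcp_pos: [583.6, 177.2, 149.7]
eef_rot: [-0.0, -0.131, 0.991, -0.0]
contact_force: [-0.2, -0.1, -1.6]
gripper_width: 49.1
grasp_force: 42.5
```

```bash
python3 -m handwheel '{"commands":[[[40,-0.02,0,-0.1,0,0,0],[40,0,0,-0.1,0,0,0],[40,0,0,-0.1,0,0,0],[40,0,0,-0.1,0,0,0],[40,0,0,-0.1,0,0,0]]]}'; python3 -m handwheel '{"commands":[[[40,0,0,-0.1,0,0,0],[40,0,0,-0.1,0,0,0],[40,0,0,-0.1,0,0,0],[40,0,0,-0.1,0,0,0],[40,0,0,0,0,0,0]]]}'
```

```text
time: 11.68
tcp_pos: [583.2, 177.2, 137.1]
eef_rot: [-0.0, -0.131, 0.991, -0.0]
contact_force: [0.6, -0.2, -2.4]
gripper_width: 49.0
grasp_force: 42.5
time: 12.1
tcp_pos: [582.8, 177.1, 126.7]
eef_rot: [-0.001, -0.131, 0.991, -0.0]
contact_force: [0.0, -0.0, -2.0]
gripper_width: 49.1
grasp_force: 42.5
```

Still no contact, and the underside is at about 135. I'll go on down in small steps.

```bash
python3 -m handwheel '{"commands":[[[40,0,0,-0.1,0,0,0],[40,0,0,-0.1,0,0,0],[40,0,0,-0.1,0,0,0],[40,0,0,-0.1,0,0,0],[40,0,0,-0.1,0,0,0],[40,0,0,0,0,0,0]]]}'; python3 -m handwheel '{"commands":[[[40,0,0,-0.06,0,0,0],[40,0,0,-0.06,0,0,0],[40,0,0,-0.06,0,0,0],[40,0,0,0,0,0,0]]]}';python3 -m handwheel '{"commands":[[[40,0,0,-0.05,0,0,0],[40,0,0,-0.05,0,0,0],[40,0,0,0,0,0,0]]]}'
```

```text
time: 12.6
tcp_pos: [582.7, 177.1, 114.1]
eef_rot: [-0.001, -0.131, 0.991, -0.0]
contact_force: [0.4, 0.5, -2.9]
gripper_width: 49.1
grasp_force: 42.5
time: 12.93
tcp_pos: [583.0, 177.2, 110.1]
eef_rot: [-0.0, -0.131, 0.991, -0.0]
contact_force: [-0.6, -0.4, -2.3]
gripper_width: 49.4
grasp_force: 42.5
time: 13.18
tcp_pos: [583.1, 177.2, 107.7]
eef_rot: [-0.0, -0.131, 0.991, -0.0]
contact_force: [-0.1, -0.9, -2.2]
gripper_width: 49.5
grasp_force: 42.5
```

```bash
python3 -m handwheel '{"commands":[[[40,0,0,-0.04,0,0,0],[40,0,0,-0.04,0,0,0],[40,0,0,0,0,0,0]]]}';python3 -m handwheel '{"commands":[[[40,0,0,-0.04,0,0,0],[40,0,0,-0.04,0,0,0],[40,0,0,0,0,0,0]]]}'
```

```text
time: 13.43
tcp_pos: [583.1, 177.2, 105.7]
eef_rot: [-0.0, -0.131, 0.991, 0.0]
contact_force: [0.1, -0.5, -2.2]
gripper_width: 49.2
grasp_force: 42.5
time: 13.68
tcp_pos: [583.1, 177.2, 103.6]
eef_rot: [-0.0, -0.131, 0.991, -0.0]
contact_force: [0.2, -0.2, -1.2]
gripper_width: 49.2
grasp_force: 42.5
```

```bash
python3 -m handwheel '{"commands":[[[40,0,0,-0.04,0,0,0],[40,0,0,-0.04,0,0,0],[40,0,0,0,0,0,0]]]}';python3 -m handwheel '{"commands":[[[40,0,0,-0.04,0,0,0],[40,0,0,-0.04,0,0,0],[40,0,0,0,0,0,0]]]}';python3 -m handwheel '{"commands":[[[40,0,0,-0.04,0,0,0],[40,0,0,0,0,0,0]]]}'
```

```text
time: 13.93
tcp_pos: [583.1, 177.2, 101.7]
eef_rot: [-0.0, -0.131, 0.991, 0.0]
contact_force: [0.6, 0.2, -2.0]
gripper_width: 49.4
grasp_force: 42.5
time: 14.18
tcp_pos: [583.1, 177.2, 99.6]
eef_rot: [-0.0, -0.131, 0.991, 0.0]
contact_force: [-0.0, 0.4, -2.4]
gripper_width: 49.0
grasp_force: 42.5
time: 14.35
tcp_pos: [583.1, 177.2, 98.7]
eef_rot: [-0.0, -0.131, 0.991, 0.0]
contact_force: [-0.5, -0.5, -2.1]
gripper_width: 49.4
grasp_force: 42.5
```

```bash
python3 -m handwheel '{"commands":[[[40,0,0,-0.04,0,0,0],[40,0,0,0,0,0,0]]]}';python3 -m handwheel '{"commands":[[[40,0,0,-0.04,0,0,0],[40,0,0,0,0,0,0]]]}'; python3 -m handwheel '{"commands":[[[40,0,0,-0.02,0,0,0],[40,0,0,0,0,0,0]]]}'
```

```text
time: 14.52
tcp_pos: [583.1, 177.2, 97.7]
eef_rot: [-0.0, -0.131, 0.991, 0.0]
contact_force: [0.6, 0.3, -2.8]
gripper_width: 49.1
grasp_force: 42.5
time: 14.68
tcp_pos: [583.3, 177.2, 97.2]
eef_rot: [0.0, -0.131, 0.991, -0.0]
contact_force: [0.1, -0.5, 0.2]
gripper_width: 49.1
grasp_force: 42.6
time: 14.85
tcp_pos: [583.4, 177.2, 97.2]
eef_rot: [0.0, -0.131, 0.991, -0.0]
contact_force: [-2.9, -1.2, 4.2]
gripper_width: 49.3
grasp_force: 42.9
```

It has met the flange at the expected height. I'll release it and rise.

```bash
python3 -m handwheel '{"commands":[[[50,0,0,0,0,0,0],[56,0,0,0,0,0,0],[62,0,0,0,0,0,0],[70,0,0,0,0,0,0],[85,0,0,0,0,0,0],[85,0,0,0,0,0,0],[85,0,0,0,0,0,0],[85,0,0,0.4,0,0,0],[85,0,0,0.8,0,0,0],[85,0,0,1,0,0,0],[85,0,0,1,0,0,0],[85,0,0,1,0,0,0]]]}' 20; python3 -m handwheel '{"commands":[[[85,0,0,1,0,0,0],[85,0,0,1,0,0,0],[85,-0.5,0,0.5,0,0,0],[85,-0.5,0,0,0,0,0],[85,0,0,0,0,0,0],[85,0,0,0,0,0,0],[85,0,0,0,0,0,0]]]}'; python3 - <<'E'
from h import *
a=shot("wrist");W=cloud(a);h=cv2.cvtColor(a["color"],cv2.COLOR_BGR2HSV).astype(int)
r=np.hypot(W[...,0]-582,W[...,1]-175)
t=(r<40)&(W[...,2]>150)&(W[...,2]<200)&((h[...,0]<14)|(h[...,0]>174))&(h[...,1]>110)
z=np.median(W[t][:,2]); t&=abs(W[...,2]-z)<3; print("top z",z,cv2.minEnclosingCircle(W[t][:,:2].astype(np.float32)))
P=W[t]; A=np.c_[P[:,:2]-P[:,:2].mean(0),np.ones(len(P))]; print("tilt",np.linalg.lstsq(A,P[:,2],rcond=None)[0])
print("deck",np.median(W[(W[...,2]>95)&(W[...,2]<102)][:,2]))
b=shot("side"); cv2.imwrite("pics/end.png",cv2.resize(b["color"],None,fx=1.25,fy=1.25))
E
```

```text
time: 15.85
tcp_pos: [583.2, 177.2, 203.2]
eef_rot: [0.0, -0.131, 0.991, 0.0]
contact_force: [1.1, -0.4, 0.2]
gripper_width: 85.1
grasp_force: 0.0
time: 16.43
tcp_pos: [558.4, 177.2, 263.6]
eef_rot: [-0.0, -0.131, 0.991, -0.0]
contact_force: [0.2, -0.6, -0.1]
gripper_width: 85.1
grasp_force: 0.0
top z 175.4123996801514 ((582.7672119140625, 176.3662872314453), 24.757205963134766)
tilt [2.05544847e-03 2.92284456e-03 1.75465318e+02]
deck 99.45576874917693
```

View pics/end.png

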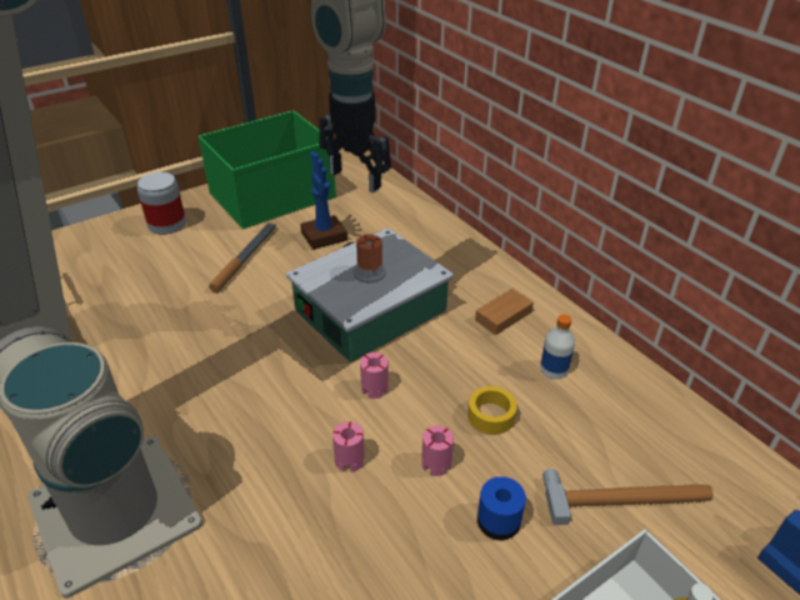

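The picture shows the drum at (369,256), upright on the sander with the gripper clear above it. Its top is at z = 175.4, against 176 when fully home, and the other things look unmoved.

```bash
python3 -c "
from rig import *
print(hand_in())"
```

```text
the job is handed in; nothing more can be done
None
```

The job is handed in: the terracotta drum is on the spindle and let go, fully home by my last measurement (top at 175.4 mm, 176 expected), and the other things look unmoved, but `hand_in()` gave no verdict.

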